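Hang the chamber guard on the slicer and shut it

ROBOT

A 6-joint arm with a two-finger parallel gripper is mounted at the origin on the work surface. World frame = base frame: x ahead of the robot, y to its left, z up, the work surface at z = 0. Lengths are in mm, angles in degrees, forces in N, time in s.
With the tool pointing down it reaches from about 300 to 950 mm from the base axis. Payload 3.1 kg.
Tool frame: the origin (TCP) lies on the centre line of the jaws, within the pads' length; the fingertips stand 8 mm ahead of it and the grasp point (between the pads) lies 11 mm behind it (arm.nose_length is the z of the fingertips in the tool frame, in mm); z points along the fingers, y is the direction in which the jaws open and shut (so a half turn about z gives the same grasp; the last joint's range is limited). The gripper opens to 85 mm and grips with 20 to 120 N. Pads are 22 mm wide; open, the fingers measure 114 mm over their backs; the gripper's body (76 mm by 85 mm) begins 54 mm behind the grasp point. The pads swing forward as they close: fully open they stand 13 mm farther back than shut.
Start: joints at [-71.201, 17.653, 93.61, -0, 68.738, -3.994], TCP at [242.094, -576.214, 239.272] pointing down, gripper open.
Joint ranges: [-175.34, 175.34], [-45.06, 112.39], [2.9, 150.54], [-68.45, 248.45], [3.09, 151.38], [-168.51, 168.51]. Speed limits (degrees/s): [159.86, 159.86, 180, 180, 180, 180].

INTERFACE

Orientations are given as a 3x3 rotation matrix whose columns are the frame's x, y, z axes.
In Python, from cell import arm gives the robot as it stands. Calls block until the motion is done:
- arm.move_ptp(position, orientation): joint-space move of the TCP to a pose.
- arm.move_l(position, ori=None, v=150, f_stop=None): straight line of the TCP; ori=None keeps the orientation; v is the mean speed in mm/s. With f_stop (N) it stops when the force on the tool has changed by that much, and returns True; else False.
- arm.goto_joints(angles): joint-space move.
- arm.move_gripper(opening): finger opening in mm; the grip force is fixed at half the most; returns when the fingers have stopped.
- arm.hold(seconds).
- arm.ik(position, orientation): joint angles nearest the present ones, or None.
- arm.get_state(): the state.
- arm.read_camera(name): name is "scene" or "top"; returns a dict with "color" (384x512x3 uint8, red, green, blue), "mtx" (3x3 intrinsics, pixels), "extrinsics" (4x4, takes a point from camera to world coordinates). Camera axes: x right, y down, z forward; pixel columns grow to the right and rows downward; lengths in mm; the calibration is good to about 2 mm. A picture is of the moment at which its call begins. There is no depth.
A pose or a line that the arm cannot do raises arm.Unreachable and nothing moves.
- arm.finish_job(): hands the job in, once; it reports no verdict.
The state is a dict: "clock": time; "joint_pos": joint angles; "qd": joint speeds; "joint_torque": joint torques, N m; "tcp_pos": TCP position; "tool_rot": TCP orientation; "force": force on the tool from outside, world axes, zero at the start; "moment": the same for the moment, N m; "opening": finger opening in mm.
Only numpy, scipy, OpenCV 4.12 (cv2) and the standard library are available. Lean on these libraries where they do the work, as an engineer would, in place of code of your own. Each camera call takes 0.05 s, during which the arm holds its last target. There are 200 camera calls.

TASK

The slicing machine's chamber guard is off and stands in the sloping slot of the white drying stand. Take it out, hang it on the machine by lowering its two knuckles fully down over the two hinge pins with the guard swung well open, then swing it fully shut against the strike post and let go of it. Leave the bottle, the jar and the blade box where they stand.

Things in the scene. Friction and masses are not known exactly. Their poses are not given: they have to be found in the camera images.
- guard: The loose guard (about 240 g): bare aluminium plate 120 wide, 110 high, 6 thick, black grip tab on top, two knuckles (rings, 21 outside, 11 bore, 16 high) beyond one side edge, their axis 16 from that edge. Origin on that axis at the lower knuckle's foot, 10 above plate's lower edge. x: to the free edge, z: up the plate along the knuckle axis, y: plate normal. All in mm.
- guard_grip (a point): Centre of the guard's grip tab, 40 wide (x), 12 thick (y), 28 mm high (z), above the centre of mass; 76 mm along guard x and 114 mm up from its origin, 14 mm above the plate's top edge. Guard axes. At the start the guard leans 31 degrees from vertical in the slot, top towards the robot, y axis towards the robot, knuckles at the -y (machine) end; it comes out along its z.
- knuckle_low (a point): Centre of the lower face of the guard's lower knuckle (the guard's origin), 114 mm below the grip tab's centre. Guard axes.
- knuckle_up (a point): Centre of the lower face of the guard's upper knuckle, 80 mm straight above that of the lower one. Guard axes.
- guard_edge (a point): Middle of the guard's free side edge, 136 mm from the knuckle axis, 45 mm above the guard's origin. Guard axes.
- pin_low (a point): Foot of the lower hinge pin, where the lower knuckle rests, 85 mm above the table. Pins: upright, steel, 8 mm thick, 22 tall, top 7 tapered to 3; one above the other on 8 mm brackets from a post 34 mm to the -x side. Machine axes (fixed): z up, x from hinge to strike post, y out of the chamber opening. Deck 35 mm below this point.
- pin_up (a point): Foot of the upper hinge pin, where the upper knuckle rests, 80 mm straight above pin_low. Its bracket is above the lower pin: bring the guard in sideways from the +y side with the knuckles 25 to 50 mm above their rest, then straight down. Post top 5 mm above this point. Machine axes.
- strike (a point): Where the guard's edge point comes when shut, 136 mm from the hinge axis along machine x. Guard x along machine y = 90 degrees open, along machine x = shut. The strike post stops the plate from behind; its top lip overhangs the shut plate's outer 16 mm, 10 mm above the plate's top, to 10 mm in front, so the guard cannot be lowered on shut. It swings freely and stays where left.
- stand: White plastic drying stand, fixed, origin at the centre of its underside: base 130 x 130 mm. Its slot's two walls (100 mm long, along y) lean 31 degrees from vertical, tops towards -x; they cover the lower 65 mm (robot side) and 45 mm (far side) of the plate.
- reagent: Amber reagent bottle, 54 mm in diameter, 120 mm tall, standing; origin at the centre of its underside. A bystander.
- jar: Small specimen jar, 50 mm in diameter, 60 mm tall, standing; origin at the centre of its underside. A bystander.
- bladebox: Flat grey blade box 45 x 70 x 24 mm; origin at the centre of its underside. A bystander.
Mind the look-alikes: they are no part of the job. Of the things that look like the guard, the largest one is meant.

How it is judged:
By the outcome, as a careful person would: the job done as asked, in the order asked, and still so for the second after the job is handed in, with the robot touching nothing.
It also fails if it takes over 51 s, if anything falls off the work surface, if the arm or the gripper's body presses on something with over 40 N, if the wrist force passes 120 N, or if a joint passes its speed limit or range.

## Working session

There is one attempt and no reset: what is moved stays moved. The work goes in short steps, each a Python script; the robot and the scene stay as the last script left them, time stands still between calls to the robot, and variables do not carry over. Pictures are saved under pics/ and viewed, about 8 in all and at most 12, crops included, and the job is handed in when it is done.

```bash
ls; mkdir -p pics
python3 - <<'E'
from cell import arm
import cv2,numpy as np
for n in("scene","top"):
    c=arm.read_camera(n); cv2.imwrite(f"pics/{n}0.png",cv2.resize(c["color"][:,:,::-1],None,fx=1.5,fy=1.5,interpolation=cv2.INTER_CUBIC))
    cv2.imwrite(f"pics/{n}0_raw.png",c["color"][:,:,::-1])
    np.savez(f"{n}.npz",K=c["mtx"],T=c["extrinsics"]); print(n,c["mtx"].round(1).tolist(),c["extrinsics"].round(3).tolist())
print(arm.get_state())
E
```

```text
pics
scene [[430.9, 0.0, 261.0], [0.0, 430.9, 204.8], [0.0, 0.0, 1.0]] [[-0.767, 0.553, -0.325, 844.434], [0.641, 0.662, -0.388, 466.741], [0.0, -0.506, -0.863, 994.418], [0.0, 0.0, 0.0, 1.0]]
top [[359.9, 0.0, 252.5], [0.0, 359.9, 183.7], [0.0, 0.0, 1.0]] [[-0.022, -0.999, 0.032, 488.676], [-1.0, 0.022, 0.008, 59.08], [-0.009, -0.032, -0.999, 936.977], [0.0, 0.0, 0.0, 1.0]]
{'clock': 0.1, 'joint_pos': array([-7.12009064e+01,  1.77018768e+01,  9.36836958e+01,  1.30048499e-04,
        6.87400993e+01, -3.99369579e+00]), 'qd': array([-0.03028415, -0.10426998, -0.19901463, -0.05624352,  0.09013762,
       -0.06192612]), 'joint_torque': array([-3.95120187e-04, -4.16406012e+01, -2.77645469e+01, -4.94141227e-05,
        4.05851359e-03,  5.42799768e-06]), 'tcp_pos': array([ 241.85304622, -575.48540534,  238.12405666]), 'tool_rot': array([[ 9.21912287e-01,  3.87398036e-01, -7.04818132e-04],
       [ 3.87398646e-01, -9.21909960e-01,  2.07706119e-03],
       [ 1.54870568e-04, -2.18791382e-03, -9.99997595e-01]]), 'force': array([-0.63833099, -0.23164322, -0.07682337]), 'moment': array([-0.00975551,  0.06067255,  0.00864006]), 'opening': 85.45065285714784}
```

View pics/scene0.png

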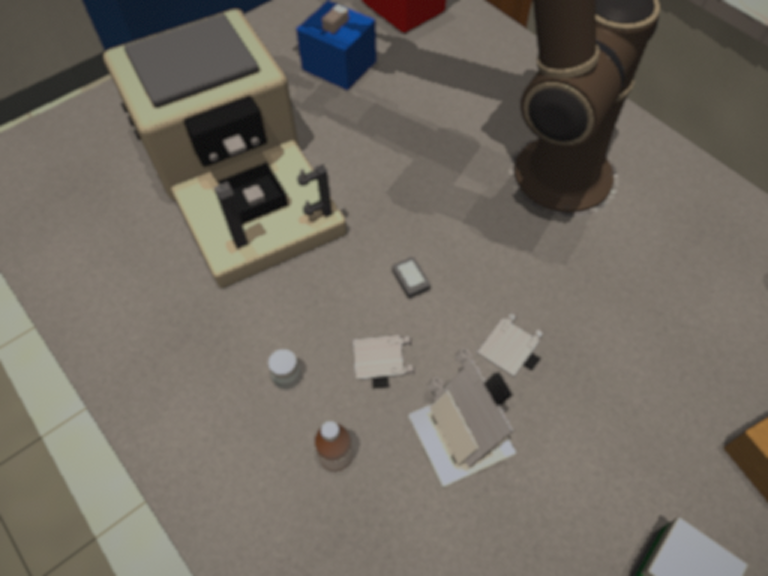

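View pics/top0.png

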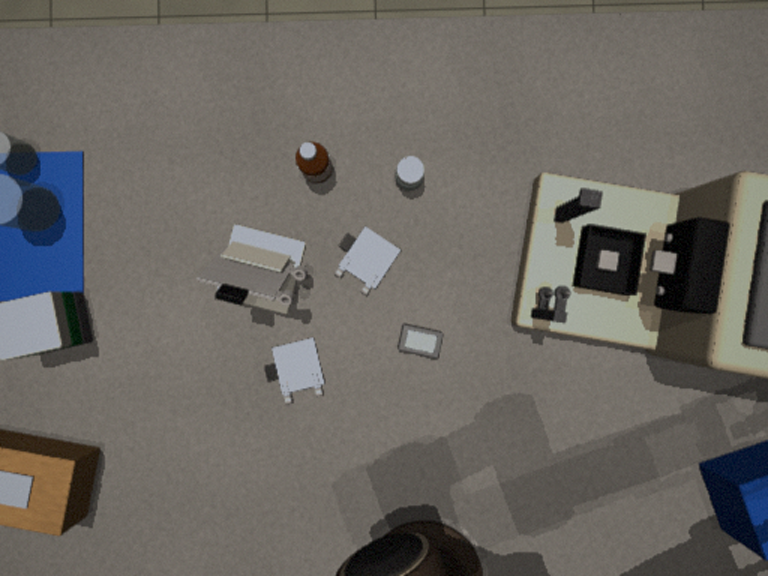

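The scene view (768x576) shows three guard-like plates. One leans in the white stand at scene (475,410) / top (250,275). Two smaller ones lie flat at scene (380,357) / top (368,258) and scene (510,345) / top (298,368). I choose the one in the stand, as it is the largest and has the leaning slot. The hinge is at top (553,300), scene (318,190), and the strike post at top (580,203), scene (232,215).

Run:
```python
import cv2,numpy as np
s=cv2.imread("pics/scene0_raw.png");t=cv2.imread("pics/top0_raw.png")
def crop(im,x,y,w,h,f):
    o=cv2.resize(im[y:y+h,x:x+w],None,fx=f,fy=f,interpolation=cv2.INTER_CUBIC)
    o=cv2.convertScaleAbs(o,alpha=1.3)
    for i in range(0,w,10): cv2.line(o,(i*f,0),(i*f,6 if i%50 else 14),(0,255,255),1); cv2.putText(o,str(x+i),(i*f,24),0,.35,(0,255,255)) if i%20==0 else 0
    for i in range(0,h,10): cv2.line(o,(0,i*f),(6,i*f),(0,255,255),1); cv2.putText(o,str(y+i),(8,i*f+4),0,.35,(0,255,255)) if i%20==0 else 0
    return o
g=np.hstack([crop(t,125,145,85,75,4+0),np.zeros((300,10,3),np.uint8),crop(s,265,220,90,75,4)])
m=np.hstack([crop(t,340,110,100,125,4),crop(s,135,95,98,125,4)])
a=crop(t,128,145,80,75,7); b=crop(s,268,228,80,80,7)
cv2.imwrite("pics/g1.png",a);cv2.imwrite("pics/g2.png",b);cv2.imwrite("pics/m.png",m);print(a.shape,b.shape,m.shape)
```

```text
(525, 560, 3) (560, 560, 3) (500, 792, 3)
```

View pics/g1.png

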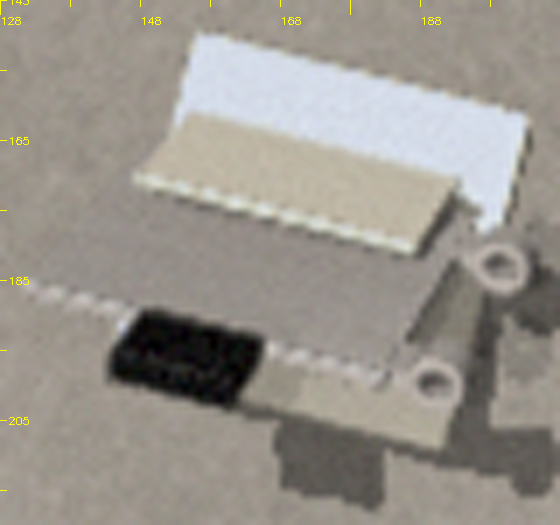

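View pics/g2.png

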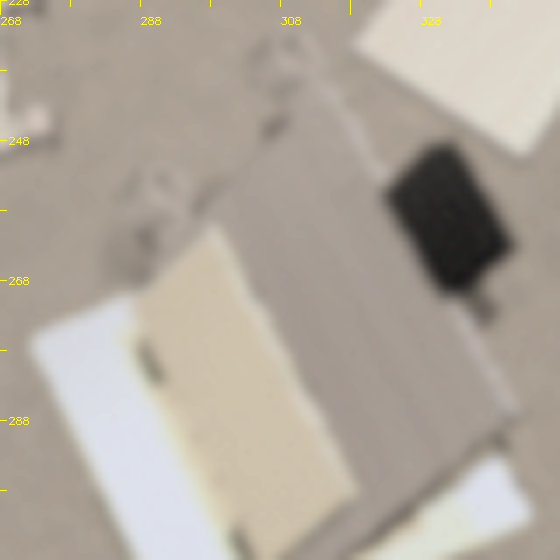

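View pics/m.png

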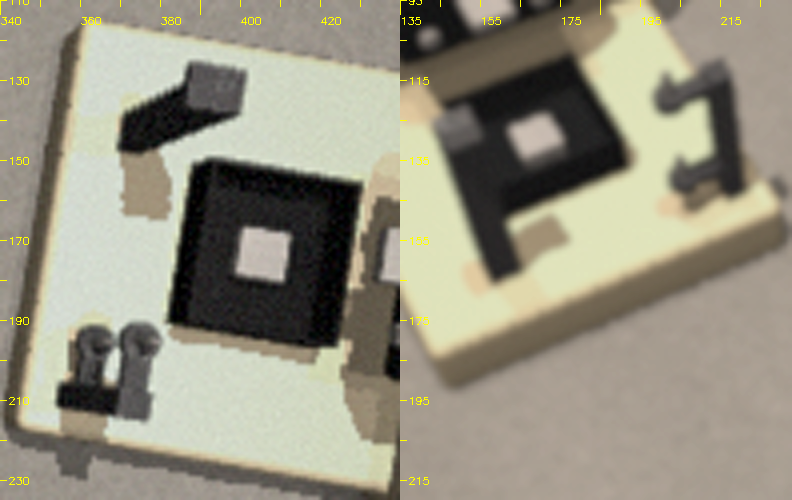

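The top crop shows the guard's grip tab at raw (143..166,189..203), the upper knuckle at (190,199) and the lower at (199,183). The scene crop shows the tab at (323..341,248..270). The machine crop shows the pins near top raw (363,195)/(375,195) and scene raw (200,118)/(205,138). The guard choice is confirmed, since its tab and knuckles match. I'll zoom in on the pins and strike and fit the guard pose.

```bash
cat > cal.py <<'E'
import numpy as np
from scipy.optimize import least_squares
from scipy.spatial.transform import Rotation as R
C={n:np.load(f"{n}.npz") for n in("top","scene")}
def proj(n,P):
    T=np.linalg.inv(C[n]["T"]); p=np.atleast_2d(P)@T[:3,:3].T+T[:3,3]
    q=p@C[n]["K"].T; return q[:,:2]/q[:,2:]
def tri(ps): # {cam:(u,v)}
    f=lambda X:np.concatenate([proj(n,X)[0]-np.array(p) for n,p in ps.items()])
    r=least_squares(f,[500,0,100]); return r.x,r.fun
E
cat > fitg.py <<'E'
from cal import *
t=lambda x,y:((x+.5)/7-.5+128,(y+.5)/7-.5+145); s=lambda x,y:((x+.5)/7-.5+268,(y+.5)/7-.5+228)
F=[("top",(0,0,96),t(437,381)),("top",(0,0,16),t(498,267)),("top",(96,6,128),t(108,380)),("top",(56,6,128),t(237,406)),
("top",(96,-6,100),t(147,308)),("top",(56,-6,100),t(265,338)),("top",(136,0,100),t(30,289)),
("scene",(0,0,96),s(287,52)),("scene",(0,0,16),s(163,188)),("scene",(56,-6,100),s(385,190)),("scene",(96,-6,100),s(458,295)),
("scene",(56,6,128),s(445,143)),("scene",(96,6,128),s(515,243)),("scene",(136,0,100),s(515,408))]
def pose(p): # guard x~+Y, y~-X
    return R.from_euler("z",p[0]+90,degrees=True)*R.from_euler("x",-p[1],degrees=True),p[2:]
def res(p):
    r,o=pose(p); e=[proj(n,r.apply(l)+o)[0]-np.array(q) for n,l,q in F]
    return np.append(np.ravel(e),(p[1]-31)/1)
if __name__=="__main__":
    for sg in(1,-1):
        r=least_squares(res,[0,31*sg,480,0,60],loss="soft_l1"); print(sg,r.x.round(2),r.cost)
        rr,o=pose(r.x); print(rr.as_matrix().round(3).tolist(),"grip",rr.apply((76,0,114))+o); 
        print(res(r.x)[:-1].reshape(-1,2).round(1).tolist())
        if r.cost<50: np.savez("guard.npz",R=rr.as_matrix(),o=o)
E
python3 fitg.py
python3 - <<'E'
import cv2,numpy as np
s=cv2.imread("pics/scene0_raw.png");t=cv2.imread("pics/top0_raw.png")
def crop(im,x,y,w,h,f):
    o=cv2.resize(im[y:y+h,x:x+w],None,fx=f,fy=f,interpolation=cv2.INTER_CUBIC)
    o=cv2.convertScaleAbs(o,alpha=1.6,beta=15)
    for i in range(0,w,5): cv2.line(o,(i*f,0),(i*f,6),(0,0,255),1); cv2.putText(o,str(x+i),(i*f,18),0,.35,(0,0,255))
    for i in range(0,h,5): cv2.line(o,(0,i*f),(6,i*f),(0,0,255),1); cv2.putText(o,str(y+i),(8,i*f+4),0,.35,(0,0,255))
    return o
o=np.vstack([np.hstack([crop(t,352,187,33,30,12),crop(s,193,105,33,45,12)[:360]]),np.hstack([crop(t,365,122,48,30,8),crop(s,140,118,48,30,8)])[:,:792]])
cv2.imwrite("pics/pin.png",o);print(o.shape)
E
```

```text
1 [-374.18   30.91  531.26  194.01   43.44] 6.6920365563226
[[0.245, -0.832, -0.498], [0.97, 0.21, 0.126], [0.0, -0.514, 0.858]] grip [493.09860712 282.03719671 141.25655942]
[[0.5, -0.2], [0.7, -0.5], [0.6, -0.1], [-0.1, 0.3], [0.1, -0.6], [0.5, -0.9], [-0.6, 0.4], [1.2, -0.3], [0.8, 0.0], [-1.3, 0.1], [-2.4, 0.7], [1.2, -1.1], [0.8, 0.2], [1.1, 0.3]]
-1 [345.82  30.91 531.26 194.01  43.44] 6.692036556321957
[[0.245, -0.832, -0.498], [0.97, 0.21, 0.126], [0.0, -0.514, 0.858]] grip [493.0986071  282.03719663 141.25656009]
[[0.5, -0.2], [0.7, -0.5], [0.6, -0.1], [-0.1, 0.3], [0.1, -0.6], [0.5, -0.9], [-0.6, 0.4], [1.2, -0.3], [0.8, 0.0], [-1.3, 0.1], [-2.4, 0.7], [1.2, -1.1], [0.8, 0.2], [1.1, 0.3]]Traceback (most recent call last):
  File "<stdin>", line 9, in <module>
    return _nx.concatenate(arrs, 0, dtype=dtype, casting=casting)
           ~~~~~~~~~~~~~~~^^^^^^^^^^^^^^^^^^^^^^^^^^^^^^^^^^^^^^^
ValueError: all the input array dimensions except for the concatenation axis must match exactly, but along dimension 1, the array at index 0 has size 792 and the array at index 1 has size 768
```

Run:
```python
import cv2,numpy as np
s=cv2.imread("pics/scene0_raw.png");t=cv2.imread("pics/top0_raw.png")
def crop(im,x,y,w,h,f):
    o=cv2.resize(im[y:y+h,x:x+w],None,fx=f,fy=f,interpolation=cv2.INTER_CUBIC)
    o=cv2.convertScaleAbs(o,alpha=1.6,beta=15)
    for i in range(0,w,5): cv2.line(o,(i*f,0),(i*f,6),(0,0,255),1); cv2.putText(o,str(x+i),(i*f,18),0,.35,(0,0,255))
    for i in range(0,h,5): cv2.line(o,(0,i*f),(6,i*f),(0,0,255),1); cv2.putText(o,str(y+i),(8,i*f+4),0,.35,(0,0,255))
    return o
o=np.vstack([np.hstack([crop(t,352,187,33,30,12),crop(s,193,105,33,45,12)[:480]][0:1]+[crop(s,193,110,33,30,12)]),np.hstack([crop(t,365,122,48,30,8),crop(s,140,118,51,30,8)])])
cv2.imwrite("pics/pin.png",o);print(o.shape)
```

```text
(600, 792, 3)
```

View pics/pin.png

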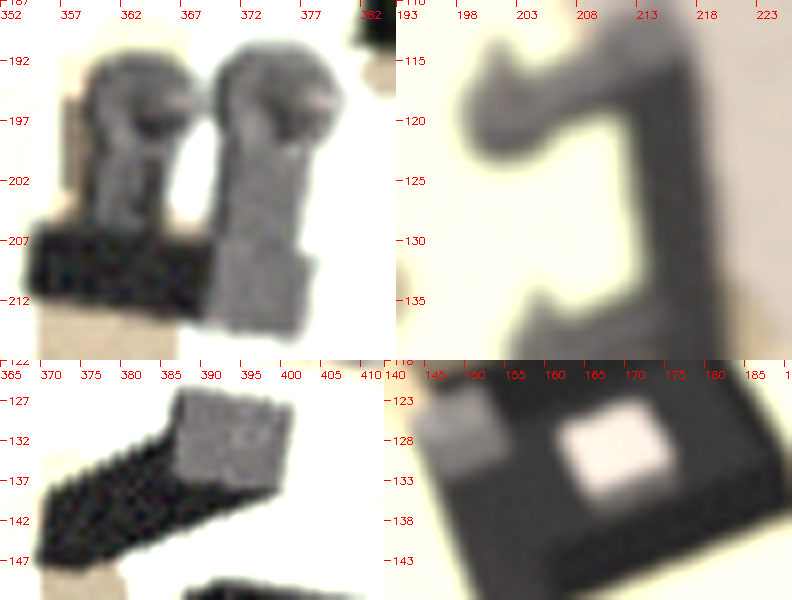

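Pin crop: top-camera pin tips are at raw (378.9,195) upper and (367,194.8) lower. Scene-camera tips are at (201.4,113) upper and (204.5,133.9) lower. The lip's top face spans (387..401,125..138).

```bash
cat > fitm.py <<'E'
from cal import *
P=[("top",187,(378.9,195.0),1),("top",107,(367.0,194.8),1),("scene",187,(201.4,113.0),1),("scene",107,(204.54,133.9),1),("top",165,(374.0,194.6),1),("top",85,(363.0,194.9),1)]
f=lambda h:np.ravel([proj(n,(h[0],h[1],z))[0]-np.array(q) for n,z,q,w in P])
r=least_squares(f,[500,-250]); print("hinge",r.x,r.fun.reshape(-1,2).round(1).tolist())
def back(n,uv,z):
    T=C[n]["T"]; d=T[:3,:3]@np.linalg.solve(C[n]["K"],[*uv,1]); return T[:3,3]+d*(z-T[2,3])/d[2]
mt=lambda x,y:((x+.5)/4-.5+340,(y+.5)/4-.5+110); ms=lambda x,y:((x-399.5)/4-.5+135,(y+.5)/4-.5+95)
E=lambda n,a,b,z:(lambda d:np.degrees(np.arctan2(d[1],d[0])).round(1))(back(n,b,z)-back(n,a,z))
print("y-dir edges",E("top",mt(390,72),mt(95,28),50)-90,E("top",mt(360,183),mt(215,160),50)-90,E("top",mt(385,488),mt(50,428),50)-90)
print("x-dir edges",E("top",mt(38,405),mt(82,50),50), E("top",mt(337,346),mt(361,184),50))
print("scene deck front edge",E("scene",ms(775,212),ms(455,350),50),"pit",E("scene",ms(632,160),ms(575,60),50)-90, E("scene",ms(632,160),ms(510,213),50))
print("post top",back("top",(373,210.5),170),"lip",[back("top",(365+x/8-.5,122+(y-360)/8-.5),200)[:2].round(0).tolist() for x,y in((182,388),(292,405),(278,488),(172,472))])
E
python3 fitm.py
```

```text
hinge [ 483.92216733 -195.36698717] [[-0.7, -0.3], [-0.7, -0.1], [-0.1, -0.5], [0.3, -0.5], [0.6, 0.1], [0.4, -0.2]]
y-dir edges -9.900000000000006 -10.400000000000006 -11.400000000000006
x-dir edges -8.8 -10.5
scene deck front edge -10.9 pit -192.2 -9.6
post top [ 450.50662178 -189.1329604   170.        ] lip [[626.0, -214.0], [621.0, -242.0], [600.0, -238.0], [605.0, -211.0]]
```

```bash
cat > h.py <<'E'
from cal import *
import cv2
from cell import arm
g=np.load("guard.npz"); RG,OG=g["R"],g["o"]
H=np.array([484.,-195.4,85.]); YAW=-10.3
FLIP=1  # tool y = FLIP * guard y
def RT(R_): return np.column_stack([-FLIP*R_[:,0],FLIP*R_[:,1],-R_[:,2]])
def tool(o,R_,dx=0,dz=0): return np.asarray(o)+R_@np.array([76+dx,0,103+dz]),RT(R_)
def RM(open_): return R.from_euler("z",YAW+open_,degrees=True).as_matrix()
mx,my=RM(0)[:,0],RM(90)[:,0]
def snap(tag):
    for n in("top","scene"):
        c=arm.read_camera(n); cv2.imwrite(f"pics/{n}_{tag}.png",c["color"][:,:,::-1])
def crop(src,x,y,w,h,f):
    o=cv2.resize(cv2.imread(f"pics/{src}.png")[y:y+h,x:x+w],None,fx=f,fy=f,interpolation=cv2.INTER_CUBIC)
    o=cv2.convertScaleAbs(o,alpha=1.4,beta=10)
    for i in range(0,w,10): cv2.line(o,(i*f,0),(i*f,6),(0,0,255),1); cv2.putText(o,str(x+i),(i*f,18),0,.35,(0,0,255))
    for i in range(0,h,10): cv2.line(o,(0,i*f),(6,i*f),(0,0,255),1); cv2.putText(o,str(y+i),(8,i*f+4),0,.35,(0,0,255))
    return o
def st(m=""):
    s=arm.get_state(); print(m,"t",round(s["clock"],1),"tcp",s["tcp_pos"].round(1),"F",s["force"].round(1),"M",s["moment"].round(2),"op",round(s["opening"],1),"q",s["joint_pos"].round(0))
E
python3 - <<'E'
import h; from h import *
for h.FLIP in(1,-1):
    W={"pre":tool(OG+RG[:,2]*110,RG),"grasp":tool(OG,RG),"lift":tool(OG+RG[:,2]*120,RG)}
    for a in(90,): W["hov"]=tool(H+my*80+[0,0,55],RM(a)); W["in"]=tool(H+[0,0,37],RM(a))
    for a in(90,60,30,0,-4): W[a]=tool(H,RM(a))
    W["up"]=tool(H+[0,0,80],RM(0))
    for k,w in W.items():
        q=arm.ik(*w); print(h.FLIP,k,w[0].round(0),None if q is None else np.round(q,0))
E
```

```text
1 pre [444. 294. 226.] [  43.    1.  120.  -36.   47. -100.]
1 grasp [499. 281. 132.] [ 38.  13. 120. -45.  35. -94.]
1 lift [439. 296. 235.] [  44.    0.  120.  -36.   48. -100.]
1 hov [512. -42. 243.] None
1 in [ 498. -121.  225.] None
1 90 [ 498. -121.  188.] None
1 60 [ 533. -137.  188.] [ -19.   13.  106.   -0.   61. -159.]
1 30 [ 556. -170.  188.] [ -21.   16.  102.   -0.   62. -131.]
1 0 [ 559. -209.  188.] [ -25.   18.  100.   -0.   62. -104.]
1 -4 [ 558. -214.  188.] [ -25.   18.  100.   -0.   62. -101.]
1 up [ 559. -209.  268.] [ -25.   13.   96.   -0.   71. -104.]
-1 pre [444. 294. 226.] [ 43.   1. 120. -36.  47.  80.]
-1 grasp [499. 281. 132.] [ 38.  13. 120. -45.  35.  86.]
-1 lift [439. 296. 235.] [ 44.   0. 120. -36.  48.  80.]
-1 hov [512. -42. 243.] [-10.   5. 108.  -0.  67.   1.]
-1 in [ 498. -121.  225.] [-19.   6. 109.  -0.  65.  -8.]
-1 90 [ 498. -121.  188.] [-19.   9. 111.  -0.  60.  -8.]
-1 60 [ 533. -137.  188.] [-19.  13. 106.  -0.  61.  21.]
-1 30 [ 556. -170.  188.] [-21.  16. 102.  -0.  62.  49.]
-1 0 [ 559. -209.  188.] [-25.  18. 100.  -0.  62.  76.]
-1 -4 [ 558. -214.  188.] [-25.  18. 100.  -0.  62.  79.]
-1 up [ 559. -209.  268.] [-25.  13.  96.  -0.  71.  76.]
```

```bash
sed -i 's/^FLIP=1/FLIP=-1/' h.py
python3 - <<'E'
from h import *
D=np.array(arm.get_state()["tool_rot"])
arm.move_l([160,-380,450],v=300); st("a")
p,r=tool(OG+RG[:,2]*110,RG); 
arm.move_ptp(p+[-20,-10,100],r); st("b")
arm.move_gripper(45)
arm.move_l(p-[0,0,0],r,v=200)
print(arm.move_l(tool(OG,RG,dz=6)[0],v=120,f_stop=8)); st("c"); snap("g")
cv2.imwrite("pics/gg.png",np.hstack([crop("top_g",128,140,80,80,5),crop("scene_g",268,220,80,80,5)]))
E
```

```text
a t 1.2 tcp [ 160.1 -380.1  448.6] F [-0.6  0.4 -0.2] M [-0.09 -0.04  0.06] op 85.8 q [-73. -14. 103.   0.  91.  -6.]
b t 3.8 tcp [424.3 283.9 326.4] F [ 0.  -0.3  0.8] M [ 0.15  0.19 -0.03] op 85.2 q [ 44.  -8. 117. -31.  58.  72.]
False
c t 6.0 tcp [495.9 281.8 137.7] F [-0.1  0.   0.7] M [ 0.05  0.21 -0.05] op 44.6 q [ 38.  12. 120. -44.  36.  86.]
```

View pics/gg.png

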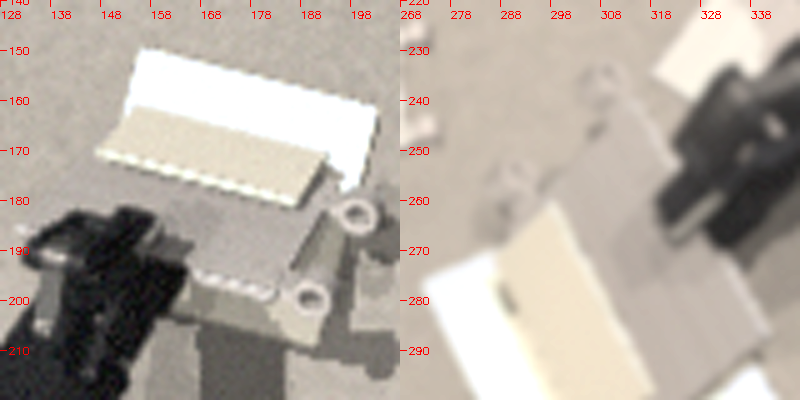

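The fingers straddle the tab: far finger at top raw (155,188), scene (328,262). I'll close and lift.

Run:
```python
from h import *
arm.move_l(tool(OG,RG,dz=1)[0],v=80,f_stop=8); st()
arm.move_gripper(0); st("closed")
print(arm.move_l(tool(OG+RG[:,2]*130,RG,dz=1)[0],v=120,f_stop=40)); st("lift")
p,r=tool(H+my*130+[0,0,75],RM(90),dz=1)
arm.move_l(p,r,v=170); st("hov")
arm.move_l(tool(H+my*70+[0,0,45],RM(90),dz=1)[0],v=120); arm.hold(.3); st("near"); snap("n")
cv2.imwrite("pics/nn.png",np.hstack([crop("top_n",305,150,80,75,5),crop("scene_n",190,90,80,75,5)]))
```

```text
t 6.3 tcp [498.  280.8 132.6] F [-0.4 -0.3  0.8] M [0.07 0.18 0.02] op 45.0 q [ 38.  13. 120. -45.  35.  86.]
closed t 6.7 tcp [498.5 280.8 133.1] F [ 0.3 -0.1  2. ] M [-0.05 -0.19 -0.13] op 11.7 q [ 38.  13. 120. -45.  35.  86.]
False
lift t 8.0 tcp [433.  296.6 243.2] F [ 0.2  0.5 -1.7] M [0.15 0.52 0.02] op 11.4 q [ 45.  -1. 120. -35.  50.  79.]
hov t 9.9 tcp [520.4   8.  263.9] F [ 0.2 -0.  -2.1] M [0.01 0.03 0.  ] op 11.6 q [ -4.   5. 106.   0.  69.   6.]
near t 10.9 tcp [510.4 -51.3 234.4] F [ 0.8 -0.7 -2.6] M [0.06 0.03 0.  ] op 11.3 q [-11.   6. 109.   0.  66.  -0.]
```

View pics/nn.png

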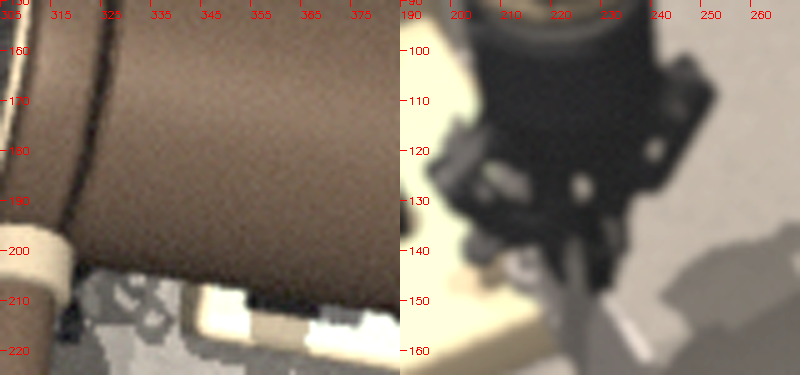

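Run:
```python
from h import *
s=arm.get_state(); Rt=s["tool_rot"]; RGn=np.column_stack([Rt[:,0],-Rt[:,1],-Rt[:,2]]); o=s["tcp_pos"]-RGn@np.array([76,0,104])
print(o-H-my*70, "yaw",np.degrees(np.arctan2(RGn[1,0],RGn[0,0])))
f=7;x,y=175,110; im=crop("scene_n",x,y,80,85,f)
im0=im.copy()
for l in [(136,0,100),(136,0,-10),(136,3,-10),(136,-3,-10),(16,0,-10),(0,0,0),(0,0,16),(0,0,96),(0,0,80),(16,0,100)]:
    p=proj("scene",RGn@np.array(l)+o)[0]; c=((p-[x,y]+.5)*f-.5).round().astype(int); cv2.circle(im,tuple(int(v) for v in c),2,(0,0,255),-1)
    print(l,p.round(1))
cv2.imwrite("pics/n2.png",im[:600])
```

```text
[ 0.22553336  0.29801771 45.18446344] yaw 79.73319588325307
(136, 0, 100) [239.7 160.8]
(136, 0, -10) [241.6 188. ]
(136, 3, -10) [242.7 187.4]
(136, -3, -10) [240.5 188.5]
(16, 0, -10) [219.1 153.2]
(0, 0, 0) [215.9 146.4]
(0, 0, 16) [215.3 142.4]
(0, 0, 96) [212.2 120.7]
(0, 0, 80) [212.9 125.3]
(16, 0, 100) [215.1 124.2]
```

View pics/n2.png

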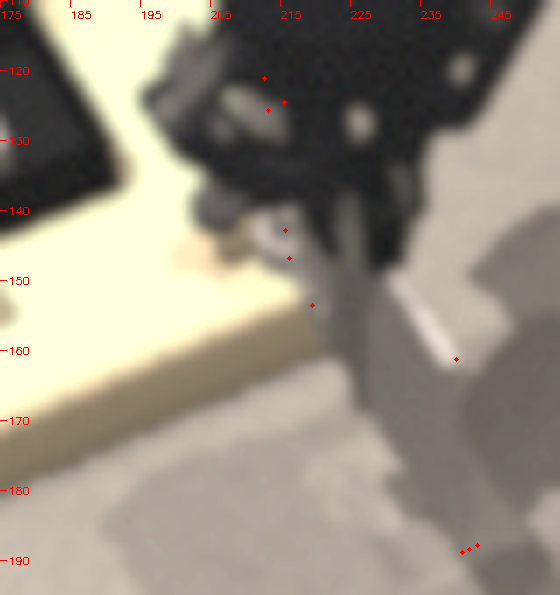

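Predicted points match the picture: the free top corner is predicted at (239.7,160.8) and seen at (239.5,161), and the lower knuckle ring is within about 1 px. Inserting now.

Run:
```python
from h import *
def go(d,v,fs): 
    r=arm.move_l(tool(H+np.array(d),RM(90),dz=1)[0],v=v,f_stop=fs); st(f"{d[2]} {r}"); return r
if not go(my*0+[0,0,37],80,12):
    arm.hold(.3); st("above")
    if not go([0,0,17],30,10):
        if not go([0,0,4],30,15): go([0,0,-3],20,15)
```

```text
37.0 False t 12.0 tcp [ 497.7 -120.4  226.1] F [ 0.2  0.8 -2.3] M [-0.01 -0.04 -0.05] op 11.3 q [-18.   6. 109.   0.  65.  -8.]
above t 12.3 tcp [ 497.7 -120.3  226.1] F [-0.7  0.6 -1.8] M [ 0.08 -0.06  0.04] op 11.1 q [-18.   6. 109.   0.  65.  -8.]
17 False t 13.1 tcp [ 497.7 -120.7  206.1] F [-0.2  0.9 -2.6] M [ 0.06 -0.01  0.02] op 11.2 q [-19.   7. 110.   0.  62.  -8.]
4 False t 13.7 tcp [ 497.3 -121.   192.6] F [-0.5 -2.8 -5. ] M [-0.3  -0.03  0.03] op 11.1 q [-19.   8. 111.  -0.  61.  -8.]
-3 True t 14.1 tcp [ 498.2 -121.1  187.9] F [-1.2  0.7  3.7] M [-0.34  0.31 -0.07] op 11.5 q [-18.   9. 111.  -0.  60.  -8.]
```

Run:
```python
from h import *
arm.move_gripper(28); arm.hold(.3); st("rel"); snap("r")
for a in(80,70,60,50,40,30,20,10,4):
    p,r=tool(H,RM(a),dz=3)
    if arm.move_l(p,r,v=60,f_stop=12): st(f"stop {a}"); break
st("end"); snap("s")
cv2.imwrite("pics/ss.png",np.hstack([crop("scene_r",170,95,80,90,5),crop("scene_s",140,90,80,90,5)]))
```

```text
rel t 14.7 tcp [ 497.  -121.2  186.2] F [ 0.3 -0.1  1. ] M [ 0.04 -0.02 -0.02] op 27.8 q [-19.   9. 111.  -0.  60.  -8.]
end t 18.1 tcp [ 559.4 -203.3  190.9] F [-0.1 -0.   0.3] M [-0.02 -0.01  0.01] op 28.2 q [-24.  17. 100.   0.  63.  72.]
```

View pics/ss.png

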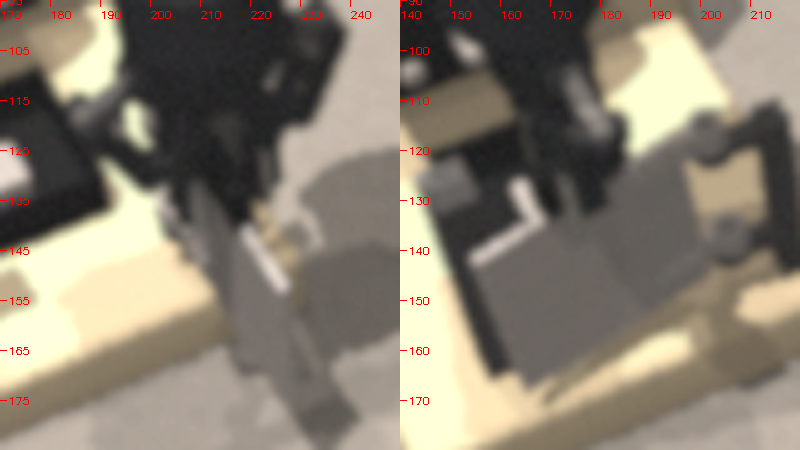

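Hung, with the knuckles seated at scene (200,117)/(203,138), and nearly shut. Now the final push with force stop, then back off and lift.

Run:
```python
from h import *
p,r=tool(H,RM(0),dz=3)
arm.move_l(p,r,v=60,f_stop=12); st("0")
print(arm.move_l(p-my*30,v=25,f_stop=8)); st("push")
arm.hold(.3); s=arm.get_state(); print("y off",(s["tcp_pos"]-p)@my, s["force"]@my)
q=s["tcp_pos"]+my*7
arm.move_l(q,v=40); arm.move_gripper(35); st("back")
arm.move_l(q+[0,0,110],v=150,f_stop=10); st("up")
arm.move_l([300,-60,400],v=250); arm.hold(.3); st("away"); snap("f")
cv2.imwrite("pics/ff.png",np.hstack([crop("scene_f",140,90,80,90,5),crop("top_f",350,115,80,90,5)]))
```

```text
0 t 18.4 tcp [ 558.8 -208.8  191. ] F [-1.1 -0.5  0.6] M [ 0.    0.04 -0.01] op 27.9 q [-25.  17. 100.   0.  63.  75.]
True
push t 19.1 tcp [ 556.3 -220.9  190.5] F [-0.1  1.6  1.1] M [ 0.23 -0.13 -0.06] op 28.1 q [-26.  18. 100.   0.  63.  74.]
y off -11.98569234337561 0.07893274427608203
back t 19.9 tcp [ 556.9 -213.7  189.6] F [-0.4 -1.3 -0.3] M [0.   0.05 0.05] op 35.2 q [-25.  18. 100.   0.  63.  75.]
up t 20.8 tcp [ 556.2 -213.4  298.5] F [-0.4  0.2 -1.3] M [-0.04  0.    0.02] op 34.8 q [-25.  12.  94.   0.  75.  75.]
away t 22.5 tcp [300.2 -60.2 399.6] F [-0.3 -0.5 -0.1] M [ 0.    0.03 -0.01] op 35.0 q [-20. -28. 117.   0.  91.  81.]
```

View pics/ff.png

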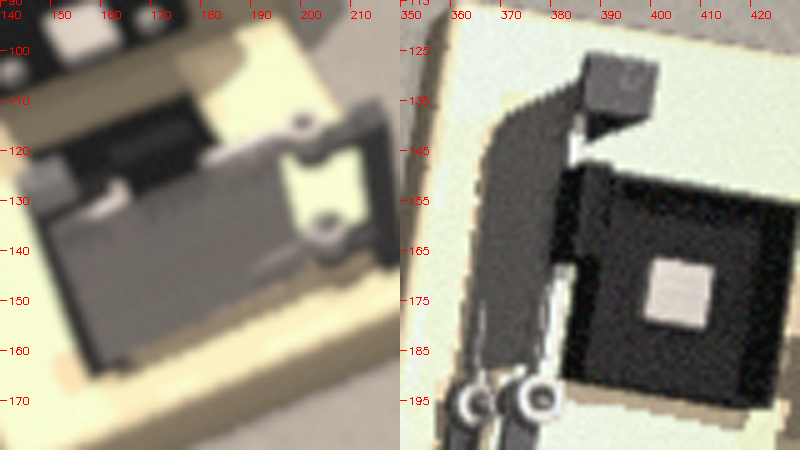

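It looks shut and under the lip, but the force faded after the stop. I'll push again slowly to confirm it bears on the post.

Run:
```python
from h import *
p,r=tool(H,RM(0),dz=3); q=p-my*5
arm.move_gripper(28)
arm.move_ptp(q+[0,0,110],r); print(arm.move_l(q,v=120,f_stop=10)); st("down")
for f in(6,15):
    print(arm.move_l(q-my*25,v=10,f_stop=f)); s=arm.get_state(); print("y off",(s["tcp_pos"]-p)@my,"F",s["force"]@my)
arm.hold(.3); s=arm.get_state(); print("y off",(s["tcp_pos"]-p)@my,"F",s["force"]@my)
t=s["tcp_pos"]+my*7
arm.move_l(t,v=25); arm.move_gripper(35); print(arm.move_l(t+[0,0,110],v=150,f_stop=10))
arm.move_l([300,-60,400],v=250); arm.hold(.3); st("away"); snap("f2")
d=[cv2.absdiff(cv2.imread(f"pics/{n}_f.png"),cv2.imread(f"pics/{n}_f2.png")) for n in("top","scene")]
print("diff machine",d[0][115:205,350:430].max(),d[1][90:180,140:220].max())
a=crop("scene_f2",140,90,60,60,6); b=cv2.resize(cv2.imread("pics/top_f2.png")[70:262,100:356],None,fx=1.7,fy=1.7)
cv2.imwrite("pics/f2.png",np.hstack([a[:326],b[:326]]))
```

```text
False
down t 25.1 tcp [ 558.6 -214.2  192.1] F [-0.3  0.4  0.7] M [-0.02 -0.02  0.  ] op 27.8 q [-25.  17. 100.  -0.  63.  75.]
True
y off -12.087320807400573 F 0.19400221880283375
True
y off -12.199576359160606 F -0.1544961743681721
y off -12.025277246652564 F -0.11733095107741208
False
away t 30.7 tcp [300.2 -60.2 399.6] F [-0.7 -0.2 -0.6] M [ 0.01  0.03 -0.05] op 34.9 q [-20. -27. 117.   1.  91.  80.]
diff machine 75 17
```

View pics/f2.png

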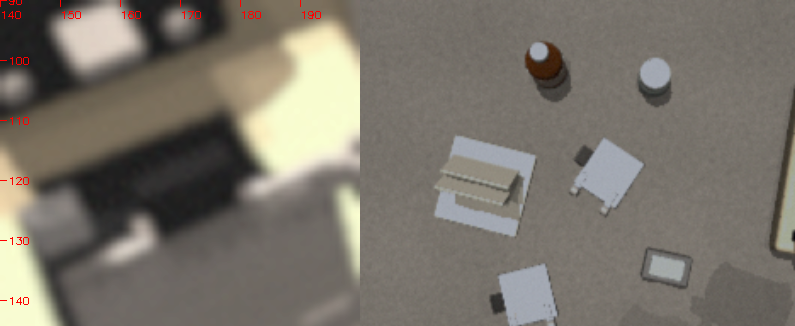

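Run:
```python
from h import *
d=cv2.absdiff(cv2.imread("pics/top_f.png"),cv2.imread("pics/top_f2.png")).max(2)
m=d[115:205,350:430]; ys,xs=np.where(m>25); print(len(ys),[(350+x,115+y,int(m[y,x])) for y,x in zip(ys,xs)][:12])
arm.finish_job(); st()
```

```text
30 [(np.int64(384), np.int64(139), 34), (np.int64(368), np.int64(140), 27), (np.int64(384), np.int64(140), 38), (np.int64(384), np.int64(141), 42), (np.int64(386), np.int64(141), 29), (np.int64(386), np.int64(142), 63), (np.int64(386), np.int64(143), 45), (np.int64(366), np.int64(145), 48), (np.int64(383), np.int64(145), 30), (np.int64(366), np.int64(146), 26), (np.int64(383), np.int64(146), 41), (np.int64(383), np.int64(147), 35)]
the job is handed in; nothing more can be done
the job is handed in; nothing more can be done
```

The guard is hung on the machine and swung shut against the strike post, and the robot has let go. I handed the job in at about 31 s of the 51 s allowed.

- **What I did:** I gripped the guard's tab and drew the guard out along the slope of the slot. I then stood it upright and lowered both knuckles onto the pins with the guard 90° open. The tool came down to within about 1 mm of the height expected for fully seated. I opened the jaws to 28 mm, swung the guard shut with them loosely around the tab, and backed the arm well clear.
- **Shut check:** The push stopped at the same place three times, 12.0 to 12.2 mm past my estimated shut line, with force limits of 8, 6 and 15 N. The last pictures show the plate under the post's lip and both knuckles down on the pins.
- **Bystanders:** The bottle, jar, blade box and both smaller look-alikes stand where they were in the last top picture.
- **Checks that disagreed:**
  - **Shut line:** The stop lies about 4 mm, or 3°, beyond my estimated shut line. I put that down to errors in the hinge position and angle I measured from the pictures.
  - **Force:** It had faded to near zero each time I read it after a stop, so I relied on the repeated stop position instead.
  - **Second push:** The top pictures before and after it differ along the plate's edge by about a pixel. It may have closed the guard by about a millimetre, or the guard may have rebounded slightly. I did not measure it again after that.

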